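# Ready the counter cleaner: cup off the rail, safety cap off the jug

### The job

Lift the yellow dosing cup up and off the rail it hangs on and stand it upright, wholly on the round black mat, setting it down gently and letting go. Then open the white cleaner jug: push its red safety cap down and, keeping it pushed, twist it anticlockwise until it is free; lift it off and finish while holding it in the gripper straight above the open neck, about 5 cm clear of it. Leave everything else where it stands.

Things in the scene. Friction and masses are not known exactly. Their poses are not given: they have to be found in the camera images.
- cup: Yellow dosing cup, open on top, 56 mm diameter, 75 mm tall, wall 3 mm, about 80 g. Origin: centre of its underside, z up its axis. Its hook is at +x (see hook). It hangs upright (within 3 degrees) from the rack's upper bar, underside about 100 mm above the counter, yaw equal to the rack's. Raise it at least 20 mm straight up, then take it away along the rack's -x.
- hook (a point): Middle of the cup's rigid hook, 34 mm along the cup's +x, 68 mm above its underside. The hook is 14 mm wide in y: a strap 66 to 70 mm above the underside from the wall out to 42 mm from the axis, and there a tongue 4 mm thick hanging down to 52 mm above the underside, behind the bar.
- rack: Rail rack fixed to the counter: wooden plate 130 x 180 x 8 mm, origin at the centre of its underside. Two 8 mm steel bars along its y, 33 mm (lower: 32) to its +x, centres 112 and 162 mm above the counter, between 10 mm posts at y +-80 mm. The cup hangs from the upper bar on the -x side, axis within 3 mm of the plate's middle in x, 20 mm in y, and leans on the lower bar.
- mat_top (a point): Centre of the upper face of the round black rubber mat, 120 mm diameter, 4 mm thick, fixed to the counter.
- jug: White cleaner jug, 116 mm diameter, blue and paper bands, held fast in a steel holder fixed to the counter; it cannot move. Origin: centre of the underside, z up. Straight to 122 mm; the shoulder is 138 mm high at 50 mm from the axis and 158 mm at 20 mm. Neck 28 mm diameter with three locking lugs out to 19 mm radius. A handle reaches 92 mm along -x, below 130 mm.
- neck (a point): Centre of the top of the jug's neck, 196 mm above the jug's origin, on its axis; the locked cap's top is 18 mm higher. To open: push the cap down 4.5 mm or more (6 to 7 is good, 8 is the hard stop), keep it down and turn it anticlockwise seen from above. After 48 degrees it is free to rise, at about 85 it meets a stop: turn about 68 and lift straight up.
- cap: Red ribbed safety cap, 48 mm diameter, 30 mm tall, 25 g, a loose part locked on the neck. Origin: centre of its lower rim, z up; locked, the rim is 184 mm and the top 214 mm above the jug's origin. A white bar on top points along its x, which when locked lies within 0.03 rad of the jug's x. See neck for how it opens.
- liner (a joint): Sprung grey disc on the neck, under the cap: m pushed down; 0 with the cap locked, 0.008 at its stop, -0.004 with the cap off. It pushes up with about 6 N at 0 and 1 N more per mm. Not pushed, the cap is locked (5 degrees of play); clockwise is blocked. Let go after turning, the cap stays on, about 4 mm above its locked height.
- tumbler_red: Loose bystander, red drinks tumbler, 82 mm diameter, 113 mm tall; origin at the centre of its underside. Leave it in place.
- tumbler_violet: Loose bystander, violet drinks tumbler, 82 mm diameter, 113 mm tall; origin at the centre of its underside. Leave it in place.
- wine_a: Loose bystander, green wine bottle, 74 mm diameter, 300 mm tall; origin at the centre of its underside. Leave it in place.
- wine_b: Loose bystander, amber wine bottle, 74 mm diameter, 300 mm tall; origin at the centre of its underside. Leave it in place.
- spray: Loose bystander, green spray bottle with black head, 70 mm diameter, 195 mm tall; its nozzle sticks out 50 mm along -x; origin at the centre of its underside. Leave it in place.
- stopper: Loose bystander, cork stopper, 32 mm diameter, 40 mm tall; origin at the centre of its underside. Leave it in place.
- glass: Loose bystander, open drinking glass, 72 mm diameter, 100 mm tall; origin at the centre of its underside. Leave it in place.
There are look-alikes about, which are no part of the job. Leave any pink or turquoise look-alike of the part that bears mat_top alone.

How it is judged (in metres and radians):
On the way, in this order (a step that is already met when the one before it is completed fails the run):
1. the cup is lifted off the rail in the gripper (contact force between the fingers and cup above 0.5 N and contact force between cup and rack below 0.05 N and z of cup in the frame of rack above 0.112 m), for 0.1 s.
2. the cup stands upright on the mat, let go (horizontal distance between cup and mat_top below 0.036 m and z of cup in the frame of mat_top below 0.004 m and angle between cup's own z axis and vertical below 0.12 rad and linear speed of cup below 0.05 m/s and contact force between the fingers and cup below 0.05 N), for 0.3 s.
3. the locked cap is pushed down (value of joint liner above 0.004 m and angle between the x axis of cap and the x axis of jug, either way round below 0.3 rad), for 0.05 s.
4. the cap is turned free while still on the neck (angle between the x axis of cap and the x axis of jug, either way round above 0.72 rad and z of cap in the frame of jug below 0.192 m), for 0.05 s.
At the end, for the whole second after the job is handed in: The cup stands let go and at rest on the mat, upright within 7 degrees and its axis within 36 mm of the mat's centre. The cap is held still in the gripper, touching nothing of the jug, its rim 20 to 120 mm above the neck's top and its origin within 30 mm sideways of the neck's axis (all of step 2 and contact force between the fingers and cap above 1 N and contact force between cap and jug below 0.05 N and z of cap in the frame of neck between 0.02 and 0.12 m and horizontal distance between cap and neck below 0.03 m and linear speed of cap below 0.05 m/s); the arm keeps its last pose, push and grip.
It fails at once if a loose bystander is displaced by more than 30 mm (distance of any of tumbler_red, tumbler_violet, wine_a, wine_b, spray, stopper, glass from where it was at the start of the episode above 0.03 m).
It fails at once if the cup is dropped (linear speed of cup above 0.5 m/s and contact force between the fingers and cup below 0.05 N).
It fails at once if the cup is tipped over (angle between cup's own z axis and vertical above 0.8 rad).
It also fails if it takes over 58 s, if anything falls off the work surface, if the arm or the gripper's body presses on something with over 40 N, if the wrist force passes 120 N, or if a joint passes its speed limit or range.

### The arm

A 6-joint arm with a two-finger parallel gripper is mounted at the origin on the work surface. World frame = base frame: x ahead of the robot, y to its left, z up, the work surface at z = 0. Lengths are in mm, angles in degrees, forces in N, time in s.
With the tool pointing down it reaches from about 350 to 850 mm from the base axis. Payload 8.1 kg.
Tool frame: the origin (TCP) lies at the centre of the arm's flange, where the gripper is bolted on; the fingertips stand 173 mm ahead of it and the grasp point (between the pads) lies 155 mm ahead of it; z points along the fingers, y is the line along which they close (so a half turn about z gives the same grasp; the last joint's range is limited). The gripper opens to 85 mm and grips with 20 to 120 N. Pads are 22 mm wide; open, the fingers measure 114 mm over their backs; the gripper's body (76 mm by 85 mm) begins 54 mm behind the grasp point. The pads swing forward as they close: fully open they stand 13 mm farther back than shut.
Start: joints at [-70.268, 7.471, 85.268, -0, 87.261, -4.893], TCP at [250.034, -545.426, 404.692] pointing down, gripper open.
Joint ranges: [-169.43, 169.43], [-51.17, 129.36], [1.28, 143.12], [-76.62, 256.62], [0, 156.53], [-152.29, 152.29]. Speed limits (degrees/s): [136.94, 136.94, 159.86, 180, 180, 180].

### API

Orientations are given as [roll, pitch, yaw] about the fixed x, y, z axes, in that order (R = Rz(yaw) Ry(pitch) Rx(roll)).
In Python, from bench import * gives the robot as it stands.
- The arm moves only by the shell command python3 -m jog 'ROWS' [FORCE]. ROWS is text: rows parted by semicolons, each of 7 numbers parted by spaces: the shift along the tool's x, y, z scaled (see below), then the turn, a rotation vector about the tool's x, y, z scaled (see below), then the closure, from -1 (fully open) to 1 (shut). In form: tx ty tz wx wy wz hand; .... A call has 1 to 5 rows; each row shifts and turns the commanded pose from where the row before left it, along the tool's axes as they then stand; what a row does not reach is not made up. The controller multiplies each number of a shift by 0.1 m and each number of a turn by 60 degrees. A row lasts 1/8 s, in which the tool goes at most 62.5 mm and 10.7 degrees, less where a joint would pass 70% of its speed; a pose out of reach is approached as far as the arm can. A call with a number of a shift or a turn outside -1 to 1 is refused whole. A call with a gripper value outside its range is refused whole. The fingers move at their own pace and stop on an object; FORCE is the grip in N (left out, the last holds). Time passes only in rows, so rows that do not move let the fingers close. It gives the time, the measured TCP pose, the force, the opening and the grip force at its end, in the units of the state.
- sense(): the state, without advancing time (a new reading comes with each control period).
- snapshot(name): name is "scene" or "top" or "wrist"; returns a dict with "img" (400x640x3 uint8, red, green, blue), "fx", "fy", "cx", "cy" (pixels), "dist" ([k1, k2, p1, p2, k3] as OpenCV has them; the pictures are not rectified), "extrinsics" (4x4, takes a point from camera to world coordinates). Camera axes: x right, y down, z forward; pixel columns grow to the right and rows downward; lengths in mm; the calibration is good to about 2 mm. A picture is of the moment at which its call begins. There is no depth.
- hand_in(): hands the job in; it is judged then, once.
The state is a dict: "time": time; "joint_pos": joint angles; "qd": joint speeds; "joint_efforts": joint torques, N m; "tool_pos": TCP position; "tcp_rot": TCP orientation; "ft_force": force on the tool from outside, world axes, zero at the start; "wrist_torque": the same for the moment, N m; "finger_gap": finger opening in mm; "grip_force": force on a finger pad.
Only numpy, scipy, OpenCV 4.12 (cv2) and the standard library are available. Lean on these libraries where they do the work, as an engineer would, in place of code of your own. Each camera call takes 0.05 s, during which the arm holds its last target. There are 200 camera calls.

## Working session

There is one attempt and no reset: what is moved stays moved. The work goes in short steps, Python scripts to look and compute and a shell command to move; the robot and the scene stay as the last step left them, time stands still between calls to the robot, and variables do not carry over. Pictures are saved under pics/ and viewed, at most 10 in all, crops included, and the job is handed in when it is done.

```bash
mkdir -p pics; ls; python3 - <<'E'
from bench import *
import cv2,numpy as np
for n in("scene","top"):
    s=snapshot(n); cv2.imwrite(f"pics/{n}0.png",s["img"][:,:,::-1]); 
    np.savez(f"pics/{n}0.npz",**s)
    print(n,s["fx"],s["fy"],s["cx"],s["cy"],s["dist"],np.round(s["extrinsics"],3).tolist())
print(sense())
E
```

```text
pics
scene 509.57930484092645 509.57930484092645 313.3697801929112 203.9918231478501 [0.03992949 0.         0.         0.         0.        ] [[-0.463, 0.721, -0.516, 1282.063], [0.887, 0.372, -0.274, 388.156], [-0.006, -0.584, -0.812, 1306.361], [0.0, 0.0, 0.0, 1.0]]
top 438.0439890618976 438.0439890618976 315.205172123346 194.96078729501167 [0.0273186 0.        0.        0.        0.       ] [[0.015, -0.993, 0.117, 358.649], [-1.0, -0.014, 0.006, -10.629], [-0.005, -0.117, -0.993, 1620.523], [0.0, 0.0, 0.0, 1.0]]
{'time': 0.1, 'joint_pos': array([-7.02671370e+01,  7.51137576e+00,  8.53247866e+01,  3.02648727e-03,
        8.72620237e+01, -4.89028321e+00]), 'qd': array([ 0.01136397, -0.05740276, -0.07624408, -0.05044039, -0.03821563,
        0.0099219 ]), 'joint_efforts': array([ 2.03507043e-03, -5.70952249e+01, -5.01939833e+01, -8.35747983e-05,
        8.12777871e-03, -5.26737779e-05]), 'tool_pos': array([ 249.97234915, -545.21310406,  403.72614097]), 'tcp_rot': array([-1.79902429e+02, -1.13819332e-02,  2.46229893e+01]), 'ft_force': array([ 0.30652813, -0.45223213,  0.81771513]), 'wrist_torque': array([-0.01418642, -0.02487943,  0.02737061]), 'grip_force': 0.0, 'finger_gap': 85.34032689403239}
```

View pics/scene0.png

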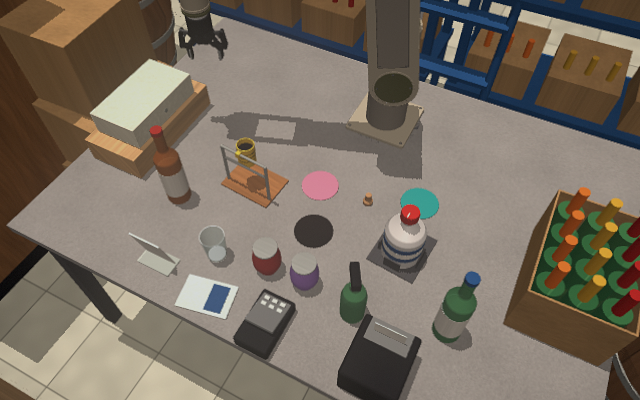

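View pics/top0.png

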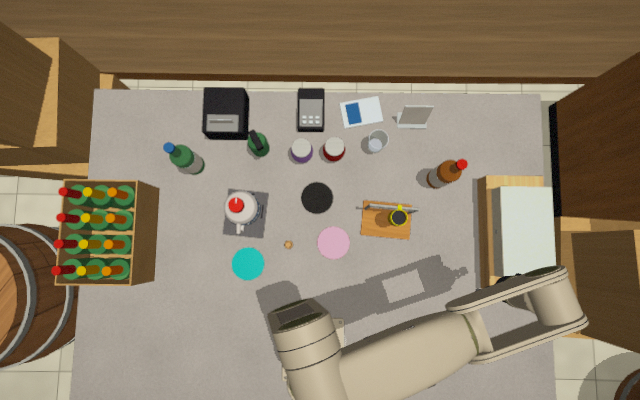

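Both views show the cup on the rack (top ~399,215; scene ~245,150), the black mat (317,198; 313,231), and the red cap (236,205; 410,214). The pink and turquoise discs are look-alikes.

```bash
cat > h.py <<'E'
import numpy as np,cv2
def K(s): return np.array([[s["fx"],0,s["cx"]],[0,s["fy"],s["cy"]],[0,0,1.]])
def ray(s,uv):
    p=cv2.undistortPoints(np.array(uv,float).reshape(-1,1,2),K(s),np.array(s["dist"],float)).reshape(-1,2)
    d=np.c_[p,np.ones(len(p))]@s["extrinsics"][:3,:3].T
    return s["extrinsics"][:3,3],d
def plane(s,uv,z):
    o,d=ray(s,uv); return o+d*((z-o[2])/d[:,2])[:,None]
def tri(s1,u1,s2,u2):
    o1,d1=ray(s1,[u1]);o2,d2=ray(s2,[u2])
    t=np.linalg.lstsq(np.c_[d1[0],-d2[0]],o2-o1,rcond=None)[0]
    a=o1+t[0]*d1[0];b=o2+t[1]*d2[0]; return (a+b)/2,np.linalg.norm(a-b)
def proj(s,P):
    E=np.linalg.inv(s["extrinsics"]);r=cv2.Rodrigues(E[:3,:3])[0]
    return cv2.projectPoints(np.array(P,float).reshape(-1,3),r,E[:3,3],K(s),np.array(s["dist"],float))[0].reshape(-1,2)
def mask(s,lo,hi,box):
    h=cv2.cvtColor(s["img"],cv2.COLOR_RGB2HSV);m=cv2.inRange(h,np.array(lo),np.array(hi))
    o=np.zeros_like(m);x0,y0,x1,y1=box;o[y0:y1,x0:x1]=m[y0:y1,x0:x1];return o
def big(m): return max(cv2.findContours(m,cv2.RETR_EXTERNAL,cv2.CHAIN_APPROX_NONE)[0],key=cv2.contourArea)
E
cat > m1.py <<'E'
from h import *
T,S=[dict(np.load(f"pics/{n}0.npz")) for n in("top","scene")]
def disc(s,c,z):
    P=plane(s,c.reshape(-1,2)+0.0,z)[:,:2].astype(np.float32)
    (x,y),r=cv2.minEnclosingCircle(P); m=cv2.moments(P.reshape(-1,1,2)); return np.round([m["m10"]/m["m00"],m["m01"]/m["m00"],x,y,r],1)
for s,b in((T,(290,170,345,225)),(S,(285,205,345,255))):
    print("mat",disc(s,big(mask(s,(0,0,0),(180,255,60),b)),4))
for s,b in((T,(350,190,425,250)),(S,(210,135,300,215))):
    c=big(mask(s,(5,110,60),(19,255,255),b))
    P=plane(s,c.reshape(-1,2),8)[:,:2].astype(np.float32); print("rack",cv2.minAreaRect(P))
for s,b in((T,(380,195,420,235)),(S,(225,130,265,170))):
    c=big(mask(s,(21,120,50),(35,255,255),b)); print("cup",disc(s,c,175),cv2.boundingRect(c))
u=[]
for s,b in((T,(220,190,255,225)),(S,(395,200,425,230))):
    h=mask(s,(0,140,90),(8,255,255),b)|mask(s,(172,140,90),(180,255,255),b)
    c=big(h); print("cap",disc(s,c,214),cv2.boundingRect(c))
def crop(s,b,k): x0,y0,x1,y1=b;return cv2.resize(s["img"][y0:y1,x0:x1,::-1],(400,300),interpolation=cv2.INTER_CUBIC)
o=np.vstack([np.hstack([crop(T,(352,190,432,250),5),crop(S,(210,130,300,197),5)]),np.hstack([crop(T,(210,180,270,225),5),crop(S,(370,190,450,250),5)])])
cv2.imwrite("pics/c1.png",o)
E
python3 m1.py
```

```text
mat [540.1  -5.1 540.2  -4.6  57.1]
mat [542.8  -7.4 542.9  -7.3  57.8]
rack ((462.7413024902344, -261.2994689941406), (179.28634643554688, 127.61854553222656), 84.87788391113281)
rack ((466.0165100097656, -262.34307861328125), (179.18795776367188, 127.90401458740234), 85.11264038085938)
cup [ 461.5 -275.   466.8 -273.9   37.4] (388, 204, 20, 23)
cup [ 466.1 -278.1  471.3 -276.8   36.5] (235, 138, 20, 18)
cap [488.5 254.2 489.  254.8  24.6] (229, 198, 15, 14)
cap [501.6 256.2 502.  256.9  31.5] (400, 205, 20, 20)
```

View pics/c1.png

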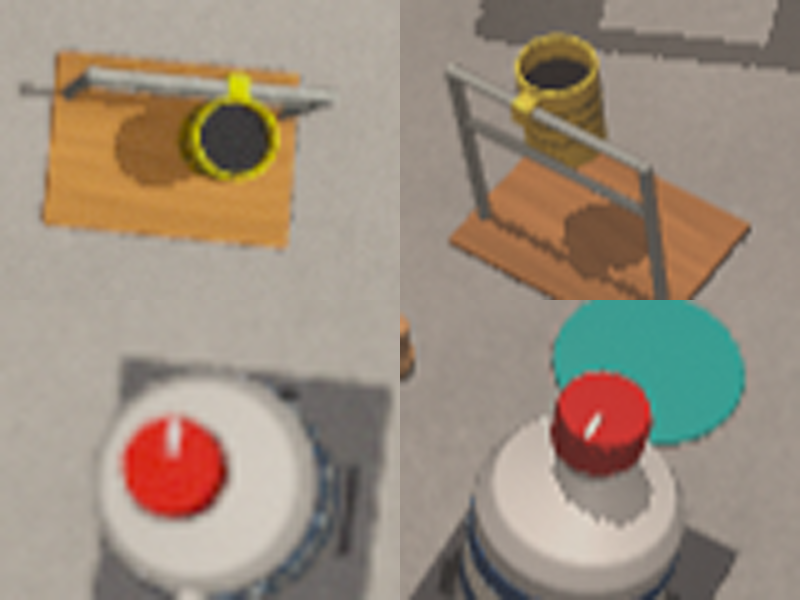

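The crop shows the cup's hook over the upper bar, with the rim centre at top (398.8,217.4) and scene (245.3,144). The cap top is clear, around scene (410.6,211.6), and its white bar points along +x.

```bash
cat > m2.py <<'E'
from m1 import *
print("---")
print(plane(T,[[398.8,217.4]],175),plane(S,[[245.3,144]],175),tri(T,[398.8,217.4],S,[245.3,144]))
for s,b in((T,(385,200,415,235)),(S,(232,135,260,160))):
    c=big(mask(s,(0,0,0),(180,140,75),b)); e=cv2.fitEllipse(c);print("open",e,plane(s,[e[0]],172))
c=big(mask(S,(0,140,155),(8,255,255),(395,200,425,230))|mask(S,(172,140,155),(180,255,255),(395,200,425,230)))
print(cv2.boundingRect(c),disc(S,c,214)); e=cv2.fitEllipse(cv2.convexHull(c)); print(e,plane(S,[e[0]],214))
e2=cv2.fitEllipse(big(mask(T,(0,140,90),(8,255,255),(220,190,255,225))|mask(T,(172,140,90),(180,255,255),(220,190,255,225))))
print(tri(T,e2[0],S,e[0]),plane(T,[e2[0]],214))
c=big(mask(S,(0,0,120),(180,90,255),(380,205,432,265)))
E
python3 m2.py | sed '1,/---/d'
```

```text
[[ 458.77131635 -278.18477356  175.        ]] [[ 460.79166102 -277.29790713  175.        ]] (array([ 458.97077594, -278.69913685,  172.5167403 ]), np.float64(0.12016617519131373))
open ((398.33270263671875, 217.0724334716797), (12.077351570129395, 12.487915992736816), 150.6843719482422) [[ 460.03944471 -277.20961065  172.        ]]
open ((244.61021423339844, 146.10720825195312), (5.785219669342041, 12.606117248535156), 82.64494323730469) [[ 466.76117035 -276.39766529  172.        ]]
(402, 205, 18, 15) [493.1 254.9 493.3 255.1  23.5]
((410.52337646484375, 211.55841064453125), (14.438300132751465, 17.82880401611328), 102.50869750976562) [[493.40068113 254.94782232 214.        ]]
(array([489.30110806, 254.70423147, 208.60876057]), np.float64(0.9117175961753732)) [[488.64816513 254.12329465 214.        ]]
```

```bash
python3 -m jog '0.5 -0.26 0 0 0 0 -1; 0.5 -0.26 0 0 0 0 -1; 0.5 -0.26 0 0 0 0 -1; 0.5 -0.26 0 0 0 0 -1; 0.5 -0.26 0 0 0 0 -1'; python3 -m jog '0.5 -0.26 0 0 0 0 -1; 0 0 0 0 0 0.165 -1; 0 0 0 0 0 0.165 -1; 0 0 0 0 0 0.165 -1; 0 0 0 0 0 0 -1'
python3 - <<'E'
from bench import *
import numpy as np,cv2
s=snapshot("wrist");np.savez("pics/w1.npz",**s);cv2.imwrite("pics/w1.png",s["img"][:,:,::-1])
print(np.round(s["extrinsics"],3).tolist(),sense()["tool_pos"])
E
```

```text
time: 0.72
tool_pos: [423.8, -321.4, 404.3]
tcp_rot: [-180.0, 0.0, 24.6]
ft_force: [0.7, -0.2, -0.8]
finger_gap: 85.3
grip_force: 0.0
time: 1.35
tool_pos: [457.7, -278.5, 404.2]
tcp_rot: [-180.0, 0.0, -5.0]
ft_force: [0.6, 0.8, -0.4]
finger_gap: 85.2
grip_force: 0.0
[[-0.087, -0.949, -0.304, 535.872], [-0.996, 0.083, 0.027, -285.85], [-0.0, 0.306, -0.952, 372.642], [0.0, 0.0, 0.0, 1.0]] [ 457.65151651 -278.53600971  404.30168264]
```

View pics/w1.png

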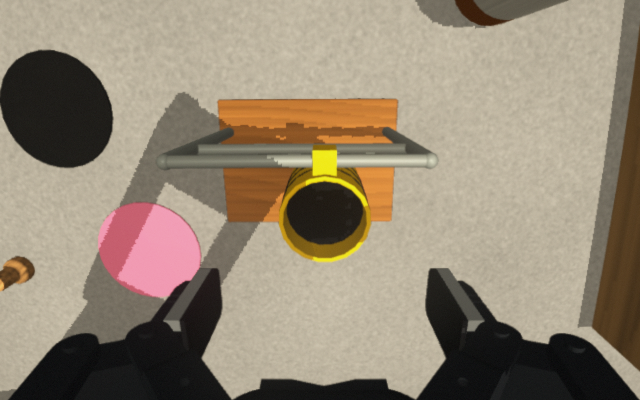

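The wrist view shows the rim centred near (325,219), the hook at (324,162) on the bar, the mat at (56,108), and the bar level in the image, so the yaw is right.

```bash
python3 - <<'E'
from h import *
W=dict(np.load("pics/w1.npz"))
c=big(mask(W,(20,150,40),(36,255,255),(270,165,380,270)))
P=plane(W,[[279.5,219],[371,219],[325,219],[325,263]],175);print(P[:,:2])
m=big(mask(W,(0,0,0),(180,255,70),(0,40,120,175)));Q=plane(W,m.reshape(-1,2),4)[:,:2].astype(np.float32);print("mat",cv2.minEnclosingCircle(Q))
r=plane(W,[[160,161],[435,161],[218,100],[398,99]],0);print(plane(W,[[160,161],[435,161]],162),plane(W,[[218,100],[398,99]],8))
o=big(mask(W,(0,0,0),(180,160,60),(280,175,372,245)));e=cv2.fitEllipse(o);print(e,plane(W,[e[0]],174))
for z in(175,): print(proj(W,[[460.5+28*np.cos(a),-277.5+28*np.sin(a),z] for a in np.arange(0,6.2,1.57)]))
E
```

```text
[[ 465.05831221 -253.58194529]
 [ 460.36968879 -307.44093815]
 [ 462.73387553 -280.36396964]
 [ 433.95337951 -277.89662589]]
mat ((541.298583984375, -9.244726181030273), 59.73667907714844)
[[ 503.60288344 -184.02397659  162.        ]
 [ 489.11234199 -348.95466471  162.        ]] [[ 534.96799273 -180.99846874    8.        ]
 [ 520.29072293 -358.25982604    8.        ]]
((324.2315979003906, 212.64083862304688), (60.15447998046875, 74.29080963134766), 90.2139892578125) [[ 466.38666601 -280.22619941  174.        ]]
[[316.11121343 177.05135214]
 [273.65023461 226.67870938]
 [324.48880991 265.16355664]
 [367.71545373 219.16852689]]
```

```bash
python3 -m jog '0.048 0.003 0 0 0 0 -1; 0 0 0.34 0 0 0 -1; 0 0 0.34 0 0 0 -1; 0 0 0.34 0 0 0 -1; 0 0 0 0 0 0 -1' 30; python3 -m jog '0 0 0 0 0 0 1; 0 0 0 0 0 0 1; 0 0 0 0 0 0 1; 0 0 0 0 0 0 1; 0 0 0 0 0 0 1'
```

```text
time: 2.02
tool_pos: [461.5, -278.6, 299.5]
tcp_rot: [-179.8, 0.3, -5.0]
ft_force: [-0.5, 1.1, 0.2]
finger_gap: 85.9
grip_force: 0.0
time: 2.65
tool_pos: [463.1, -279.8, 304.9]
tcp_rot: [179.9, -0.2, -5.1]
ft_force: [-1.3, 0.4, 6.2]
finger_gap: 56.2
grip_force: 31.5
```

```bash
python3 -m jog '0 0 -0.1 0 0 0 1; 0 0 -0.15 0 0 0 1; 0 0 -0.2 0 0 0 1; 0 0 -0.2 0 0 0 1; 0 0 -0.2 0 0 0 1'; python3 - <<'E'
from bench import *
import cv2
s=snapshot("scene");cv2.imwrite("pics/s2.png",cv2.resize(s["img"][80:260,180:420,::-1],(800,600)));print(sense()["tool_pos"],sense()["finger_gap"],sense()["grip_force"])
E
```

```text
time: 3.28
tool_pos: [462.5, -279.4, 389.7]
tcp_rot: [180.0, -0.0, -5.1]
ft_force: [0.3, -0.5, -0.7]
finger_gap: 56.3
grip_force: 33.3
[ 463.06556797 -279.77576791  392.83166044] 56.22197155092199 33.340739384293556
```

View pics/s2.png

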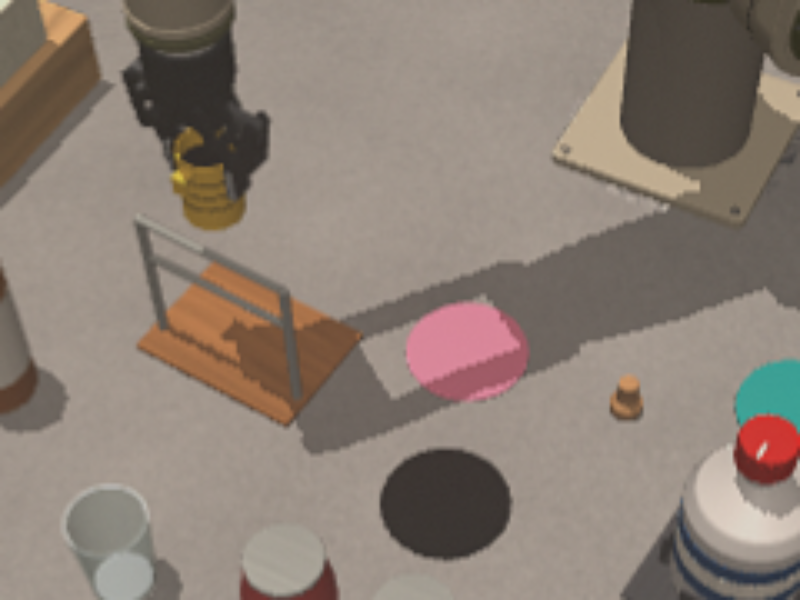

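Cup is lifted clear of the rail and still upright in the gripper. Next: back away along −x, then over the mat.

```bash
python3 -m jog '-0.35 0 0 0 0 0 1; -0.35 0 0 0 0 0 1; 0.2 -0.46 0 0 0 0 1; 0.21 -0.46 0 0 0 0 1; 0.21 -0.46 0 0 0 0 1'; python3 -m jog '0.21 -0.47 0 0 0 0 1; 0.21 -0.47 0 0 0 0 1; 0.2 -0.46 0 0 0 0 1; 0 0 0 0 0 0 1; 0 0 0 0 0 0 1'; python3 - <<'E'
from bench import *
import cv2
import numpy as np
from h import *
print(sense()["tool_pos"])
s=snapshot("wrist");m=mask(s,(20,120,40),(36,255,255),(0,0,640,400));print(cv2.boundingRect(big(m)))
cv2.imwrite("pics/w2.png",s["img"][:,:,::-1]);np.savez("pics/w2.npz",**s)
E
```

```text
time: 3.95
tool_pos: [467.1, -140.1, 388.3]
tcp_rot: [180.0, -0.1, -5.1]
ft_force: [0.3, -0.1, -0.9]
finger_gap: 56.4
grip_force: 33.3
time: 4.58
tool_pos: [540.8, -7.2, 387.7]
tcp_rot: [180.0, 0.0, -5.0]
ft_force: [-0.4, -0.2, -0.2]
finger_gap: 56.3
grip_force: 33.3
[540.79398729  -7.21483339 387.65437344]
(242, 194, 164, 192)
```

View pics/w2.png

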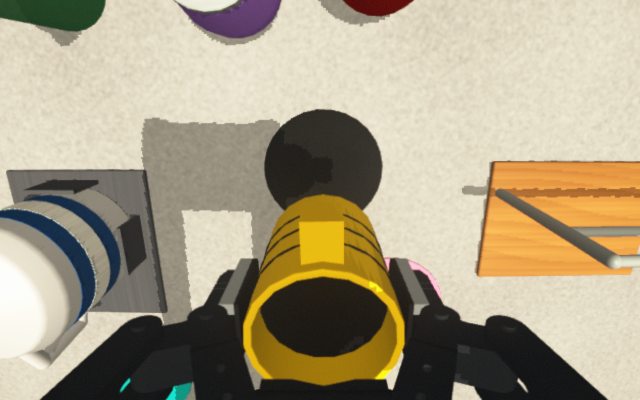

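The cup is held upright with the mat directly beneath it (mat centre at about (323,165)); descending.

```bash
python3 -m jog '0 0 0.4 0 0 0 1; 0 0 0.4 0 0 0 1; 0 0 0.4 0 0 0 1; 0 0 0.3 0 0 0 1; 0 0 0.1 0 0 0 1'; python3 -m jog '0 0 0.05 0 0 0 1; 0 0 0.03 0 0 0 1; 0 0 0.02 0 0 0 1; 0 0 0 0 0 0 1; 0 0 0 0 0 0 1'
```

```text
time: 5.25
tool_pos: [539.5, -8.4, 225.7]
tcp_rot: [180.0, 0.2, -5.2]
ft_force: [-0.3, -0.3, 0.1]
finger_gap: 56.3
grip_force: 33.3
time: 5.88
tool_pos: [541.1, -7.1, 218.1]
tcp_rot: [180.0, -0.0, -5.1]
ft_force: [0.7, 0.1, -0.0]
finger_gap: 56.3
grip_force: 33.3
```

```bash
python3 -m jog '0 0 0.03 0 0 0 1; 0 0 0.03 0 0 0 1; 0 0 0.02 0 0 0 1; 0 0 0 0 0 0 1; 0 0 0 0 0 0 1'; python3 -m jog '0 0 0.01 0 0 0 1; 0 0 0 0 0 0 1; 0 0 0 0 0 0 1'
```

```text
time: 6.5
tool_pos: [541.6, -7.2, 210.9]
tcp_rot: [-180.0, -0.1, -5.1]
ft_force: [-1.0, 0.3, 8.8]
finger_gap: 56.1
grip_force: 33.9
time: 6.88
tool_pos: [542.0, -7.2, 210.6]
tcp_rot: [-180.0, -0.2, -5.1]
ft_force: [-0.2, 0.5, 11.9]
finger_gap: 56.5
grip_force: 34.1
```

```bash
python3 -m jog '0 0 -0.012 0 0 0 1; 0 0 0 0 0 0 0.2; 0 0 0 0 0 0 -0.3; 0 0 0 0 0 0 -1; 0 0 0 0 0 0 -1'; python3 -m jog '0 0 0 0 0 0 -1; 0 0 0 0 0 0 -1; 0 0 0 0 0 0 -1; 0 0 0 0 0 0 -1; 0 0 0 0 0 0 -1';  python3 -m jog '0 0 -0.2 0 0 0 -1; 0 0 -0.4 0 0 0 -1; 0 0 -0.5 0 0 0 -1; 0 0 -0.5 0 0 0 -1; 0 0 -0.5 0 0 0 -1'; python3 - <<'E'
from bench import *
from h import *
for n in("top","wrist","scene"):
    s=snapshot(n);np.savez(f"pics/{n}3.npz",**s)
    if n=="wrist": w=s["img"]
    if n=="scene": w=np.hstack([cv2.resize(w,(480,300)),cv2.resize(s["img"][150:300,260:420],(320,300))])
cv2.imwrite("pics/p3.png",w[:,:,::-1])
E
```

```text
time: 7.5
tool_pos: [540.5, -7.2, 209.3]
tcp_rot: [180.0, 0.1, -5.1]
ft_force: [0.1, 0.0, -0.8]
finger_gap: 85.5
grip_force: 0.0
time: 8.12
tool_pos: [540.9, -7.2, 209.9]
tcp_rot: [180.0, -0.0, -5.1]
ft_force: [0.1, 1.4, -0.5]
finger_gap: 85.4
grip_force: 0.0
time: 8.75
tool_pos: [540.6, -7.2, 421.6]
tcp_rot: [-180.0, -0.0, -5.1]
ft_force: [0.7, 1.0, 0.1]
finger_gap: 85.3
grip_force: 0.0
```

View pics/p3.png

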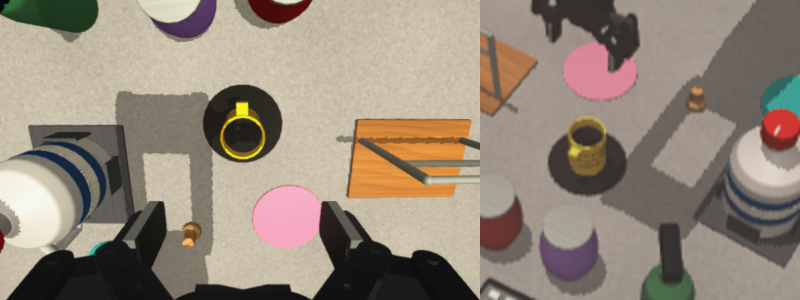

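The cup stands upright inside the black mat (wrist crop: cup about (242,135), mat about (242,123)), let go. Moving over the jug.

```bash
python3 -m jog '-0.145 -0.512 0 0 0 0 -1; -0.145 -0.512 0 0 0 0 -1; -0.145 -0.512 0 0 0 0 -1; -0.145 -0.512 0 0 0 0 -1; -0.145 -0.512 0 0 0 0 -1'; python3 -m jog '0 0 0 0 0 0 -1; 0 0 0 0 0 0 -1'; python3 - <<'E'
from bench import *
from h import *
s=snapshot("wrist");np.savez("pics/w4.npz",**s);cv2.imwrite("pics/w4.png",s["img"][:,:,::-1])
b=(150,100,500,330)
c=big(mask(s,(0,140,70),(8,255,255),b)|mask(s,(172,140,70),(180,255,255),b));x,y,w,h=cv2.boundingRect(c);print(x,y,w,h)
print(sense()["tool_pos"]); print(plane(s,[[x,y+h-w/2],[x+w,y+h-w/2],[x+w/2,y+h]],214)); e=cv2.fitEllipse(c);print(e,plane(s,[e[0]],214))
E
```

```text
time: 9.52
tool_pos: [490.5, 255.7, 418.3]
tcp_rot: [179.9, 0.1, -5.1]
ft_force: [0.8, 0.6, -0.3]
finger_gap: 85.4
grip_force: 0.0
time: 9.78
tool_pos: [491.1, 254.1, 418.6]
tcp_rot: [179.9, 0.1, -5.0]
ft_force: [-0.2, -1.0, 0.8]
finger_gap: 85.6
grip_force: 0.0
275 184 91 97
[491.34175677 253.50474598 418.88170294]
[[498.13175233 278.0979571  214.        ]
 [493.93808475 230.48873037 214.        ]
 [469.08961634 256.72313379 214.        ]]
((320.0875244140625, 233.09889221191406), (88.98949432373047, 95.22438049316406), 1.6964082717895508) [[497.42287645 254.38690393 214.        ]]
```

View pics/w4.png

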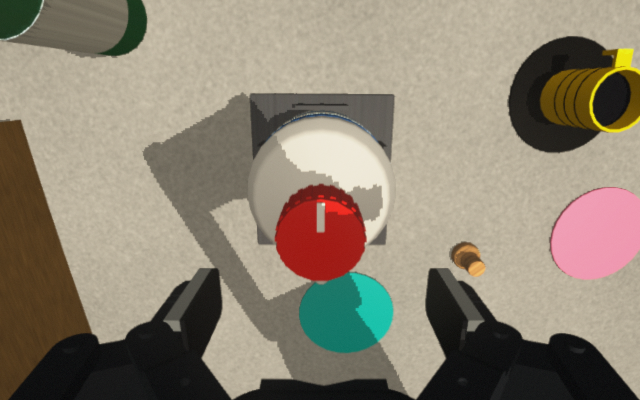

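The cap's centre is at about (320,237) in the image. That gives (492.5,254.4), with the diameter checking at 47.6 mm at z = 214. The white bar lies along the tool x.

```bash
python3 -m jog '0.014 -0.002 0 0 0 0 -1; 0 0 0.3 0 0 0 -1; 0 0 0.3 0 0 0 -1; 0 0 0.075 0 0 0 -1; 0 0 0 0 0 0 -1' 100; python3 -m jog '0 0 0 0 0 0 1; 0 0 0 0 0 0 1; 0 0 0 0 0 0 1; 0 0 0 0 0 0 1; 0 0 0 0 0 0 1'
```

```text
time: 10.45
tool_pos: [492.9, 253.7, 352.5]
tcp_rot: [180.0, 0.0, -5.1]
ft_force: [0.1, -0.4, 0.4]
finger_gap: 85.4
grip_force: 0.0
time: 11.08
tool_pos: [493.0, 254.6, 353.9]
tcp_rot: [-179.9, -0.1, -5.1]
ft_force: [-0.6, 1.0, 5.2]
finger_gap: 46.5
grip_force: 101.3
```

```bash
python3 -m jog '0 0 0.02 0 0 0 1; 0 0 0.02 0 0 0 1; 0 0 0.02 0 0 0 1; 0 0 0.01 0 0 0 1; 0 0 0 0 0 0 1'; python3 -m jog '0 0 0 0 0 0 1; 0 0 0 0 0 0 1'; python3 -c "
from bench import *
for i in range(4): snapshot('wrist');s=sense();print(s['tool_pos'],s['ft_force'])"
```

```text
time: 11.7
tool_pos: [493.1, 254.6, 347.9]
tcp_rot: [-179.9, -0.2, -5.1]
ft_force: [-4.0, -0.9, 10.7]
finger_gap: 46.0
grip_force: 101.8
time: 11.95
tool_pos: [493.1, 254.6, 347.9]
tcp_rot: [-179.9, -0.2, -5.1]
ft_force: [-3.0, -1.0, 11.7]
finger_gap: 46.3
grip_force: 101.8
[493.06504294 254.61670106 347.86831256] [-3.48391012 -1.36255052 12.22774423]
[493.07761126 254.63172165 347.89842073] [-4.23947547 -1.06089809 10.76302837]
[493.08634152 254.65124222 347.93023677] [-2.90357429 -0.18764829 11.64135581]
[493.08128847 254.62691102 347.90414237] [-4.25816327 -0.5525348  10.8937659 ]
```

```bash
python3 -m jog '0 0 0.01 0 0 0 1; 0 0 0 0 0 -0.1 1; 0 0 0 0 0 -0.1 1; 0 0 0 0 0 -0.1 1; 0 0 0 0 0 0 1'; python3 -c "
from bench import *
s=sense();print(s['tool_pos'],s['ft_force'],s['wrist_torque'])"
```

```text
time: 12.78
tool_pos: [493.5, 255.1, 347.7]
tcp_rot: [-179.9, -0.3, 13.0]
ft_force: [-0.0, 2.7, 12.9]
finger_gap: 46.1
grip_force: 102.0
[493.53731857 255.12967742 347.66550466] [-0.03093485  2.70634857 12.92276023] [0.34754279 0.24381801 0.01969954]
```

```bash
python3 -m jog '0 0 0 0 0 -0.165 1; 0 0 0 0 0 -0.165 1; 0 0 0 0 0 -0.165 1; 0 0 0 0 0 -0.165 1; 0 0 0 0 0 -0.17 1';python3 -m jog '0 0 0 0 0 0 1; 0 0 0 0 0 0 1'; python3 - <<'E'
from bench import *
from h import *
s=sense();print(s['tool_pos'],s['ft_force'],s['wrist_torque'])
a=snapshot("scene")["img"][180:270,360:480];b=snapshot("wrist")["img"]
cv2.imwrite("pics/p5.png",np.hstack([cv2.resize(a,(400,300)),cv2.resize(b,(400,300))])[:,:,::-1])
E
```

```text
time: 13.4
tool_pos: [493.1, 256.1, 347.7]
tcp_rot: [179.9, -0.4, 63.1]
ft_force: [-4.3, 8.2, 12.6]
finger_gap: 46.1
grip_force: 102.0
time: 13.65
tool_pos: [492.9, 256.0, 347.7]
tcp_rot: [179.9, -0.3, 62.8]
ft_force: [-5.2, 6.2, 12.7]
finger_gap: 46.5
grip_force: 102.2
[492.90753071 255.9550836  347.65365016] [-5.15589373  6.15542559 12.71550209] [1.10953186 0.90420519 0.01087768]
```

View pics/p5.png

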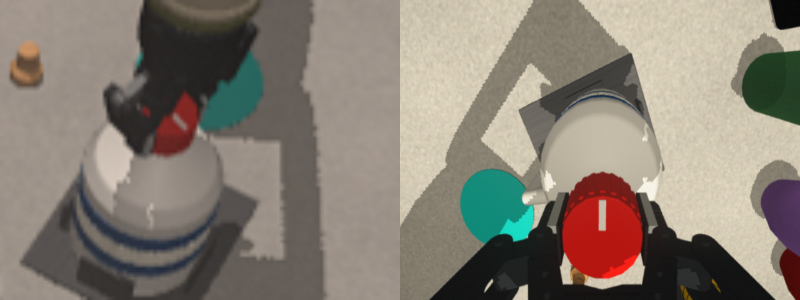

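The white bar still lies along the tool axis (wrist crop, about (602,215)), so the cap turned about 68° with the gripper without slipping. Lifting straight up.

```bash
python3 -m jog '0 0 -0.05 0 0 0 1; 0 0 -0.1 0 0 0 1; 0 0 -0.15 0 0 0 1; 0 0 -0.2 0 0 0 1; 0 0 -0.2 0 0 0 1'; python3 -m jog '0 0 0 0 0 0 1; 0 0 0 0 0 0 1; 0 0 0 0 0 0 1; 0 0 0 0 0 0 1'; python3 - <<'E'
from bench import *
from h import *
a=snapshot("scene")["img"][140:290,280:480];b=snapshot("wrist")["img"]
cv2.imwrite("pics/p6.png",np.hstack([cv2.resize(a,(400,300)),cv2.resize(b,(400,300))])[:,:,::-1]);s=sense();print(s["tool_pos"],s["finger_gap"],s["grip_force"],s["qd"])
E
```

```text
time: 14.38
tool_pos: [492.8, 254.2, 416.1]
tcp_rot: [180.0, -0.0, 62.7]
ft_force: [-0.6, -0.4, -0.3]
finger_gap: 46.1
grip_force: 103.1
time: 14.88
tool_pos: [492.6, 254.2, 413.5]
tcp_rot: [-179.9, 0.1, 62.7]
ft_force: [-1.0, -0.4, 0.6]
finger_gap: 46.5
grip_force: 103.1
[492.65599755 254.23517439 413.85508242] 46.1782692333429 103.09750892221928 [-0.01694448 -0.18539148 -0.18553036 -0.0604035  -0.01572565 -0.09539215]
```

View pics/p6.png

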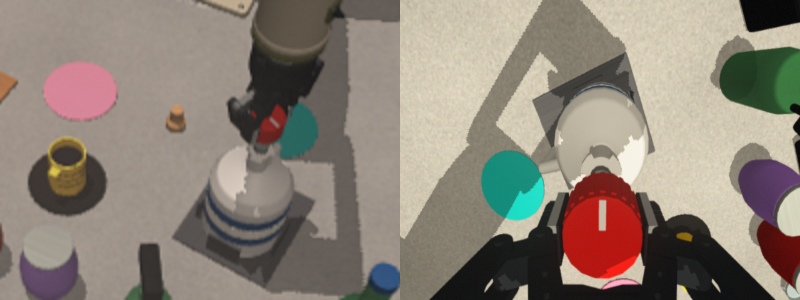

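The cap is held about 48 mm above the open grey neck, and the cup still stands on the mat.

```bash
python3 -c "
from bench import *
print(hand_in())"
```

```text
the job is handed in; nothing more can be done
None
```

I handed the job in at about 15 s on the robot's clock, but no verdict came back: the cup stands upright on the black mat, let go, and the unlocked cap is held about 48 mm above the open neck.

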